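# Set out the sample station beside the cuvette case

## Robot

A 7-joint arm with a two-finger parallel gripper is mounted at the origin on a cart in front of the work surface, level with it; the furniture and walls round the work are solid. World frame = base frame: x ahead of the robot, y to its left, z up, the work surface at z = 0. Lengths are in m, angles in rad, forces in N, time in s.
With the tool pointing down it reaches from about 0.425 to 0.95 m from the base axis. Payload 4.7 kg.
Tool frame: the origin (TCP) lies on the centre line of the jaws, within the pads' length; the fingertips stand robot.nose_length ahead of it and the grasp point (between the pads) lies 8 mm behind it (robot.nose_length is the distance from the TCP to the fingertips, in m); z points along the fingers, y is the line along which they close (so a half turn about z gives the same grasp; the last joint's range is limited). The gripper opens to 85 mm and grips with 20 to 120 N. Pads are 22 mm wide; open, the fingers measure 114 mm over their backs; the gripper's body (76 mm by 85 mm) begins 54 mm behind the grasp point. The pads swing forward as they close: fully open they stand 13 mm farther back than shut.
Start: joints at [-1.279, 0.469, -0.049, 1.532, 0.024, 1.141, -0.082], TCP at [0.213, 0.641, 0.242] pointing down, gripper open.
Joint ranges: [-2.59, 2.59], [-0.33, 1.99], [-1.39, 1.29], [0.1, 2.45], [-1.04, 4.18], [0.21, 1.99], [-2.66, 2.66]. Speed limits (rad/s): [2.57, 2.57, 3.14, 3.14, 3.14, 3.14, 3.14].

## Interface

Orientations are given as [roll, pitch, yaw] about the fixed x, y, z axes, in that order (R = Rz(yaw) Ry(pitch) Rx(roll)).
In Python, from plant import robot gives the robot as it stands. Calls block until the motion is done:
- robot.goto(position, orientation): joint-space move of the TCP to a pose.
- robot.move_straight(position, vel=0.15, attitude=None, contact_N=None): straight line of the TCP; attitude=None keeps the orientation; vel is the mean speed in m/s. With contact_N (N) it stops when the force on the tool has changed by that much, and returns True; else False.
- robot.move_joints(angles): joint-space move.
- robot.grip(opening, strength=None): opening from 0.0 (shut) to 1.0 (fully open); strength is the grip in N (None keeps the last); returns when the fingers have stopped.
- robot.sleep(seconds).
- robot.inverse_kinematics(position, orientation): joint angles nearest the present ones, or None.
- robot.sense(): the state.
- robot.grab_frame(name): name is "scene" or "top" or "wrist"; returns a dict with "image" (480x640x3 uint8, red, green, blue), "range_z" (480x640 float32, m along the optical axis (not along the pixel's ray), 0 where there is no reading), "fx", "fy", "cx", "cy" (pixels), "R" (3x3) and "t" (3): a world point X has camera coordinates R X + t. Camera axes: x right, y down, z forward; pixel columns grow to the right and rows downward; lengths in m; the calibration is good to about 2 mm. A picture is of the moment at which its call begins.
A pose or a line that the arm cannot do raises robot.IKError and nothing moves.
- robot.close_job(): hands the job in; it is judged then, once.
The state is a dict: "t": time; "joint_pos": joint angles; "joint_velocities": joint speeds; "effort": joint torques, N m; "tcp_pos": TCP position; "tcp_rot": TCP orientation; "wrist_force": force on the tool from outside, world axes, zero at the start; "torque": the same for the moment, N m; "opening": opening from 0.0 (shut) to 1.0 (fully open); "gripper_force": force on a finger pad.
Only numpy, scipy, OpenCV 4.12 (cv2) and the standard library are available. Lean on these libraries where they do the work, as an engineer would, in place of code of your own. Each camera call takes 0.05 s, during which the arm holds its last target. There are 200 camera calls.

## Task

Set out the sample station to the left of the closed cuvette case: stand the pale foam block squarely beside the case, its long sides parallel to the case's left side and level with it front to back, with a gap of 8 cm between block and case, and set the petri dish on the middle of the block. In that gap, midway between block and case and in line with their middles, stand the blue tube upright, and stand the rubber stopper straight in front of the tube (towards the robot, square to the case), 3 cm clear of it. Do not disturb the pen, the pipette filler and the beaker near the work.

Things in the scene. Friction and masses are not known exactly. Their poses are not given: they have to be found in the camera images.
- cuvette_case: Low flat closed case, grey lid, 72 (its x) x 104 (its y) x 24 mm high; fixed to the bench. Origin: centre of its underside. Its x axis points to its back (away from the robot, within 0.22 rad of world x), its y axis to its left (the robot's left). With the 80 mm gap, the block's centre lies 164 mm and the tube's 92 mm along +y from the case's.
- foam_block: Pale grey-white block of stiff packing foam, upright box 63 (its x) x 88 (its y) x 45 mm high, about 60 g. Origin: centre of its underside, z up. Lies flat at the start; grasp across its 63 mm width. In place its y axis is parallel to the case's x axis (either way round).
- petri_dish: Round glass petri dish with its lid on, 64 mm across the lid, 16 mm high (the part that the fingers meet is 58 mm across and 12 mm high), about 60 g. Origin: centre of its underside, z up. Lies flat on the bench at the start; grasp across the rim from above.
- blue_tube: Blue capped sample tube, 25 mm diameter, 68 mm high, standing upright on its cap, about 30 g. Origin: centre of its foot, z up.
- stopper: Small red-brown tapered rubber stopper, 25 mm diameter at the top, narrower at the foot, 24 mm high, standing on its narrow end, about 20 g. Origin: centre of its foot, z up. 3 cm clear of the tube is 55 mm between centres.
- marker_pen: White marker pen with black cap, 13 x 133 x 14 mm, lying on the bench at its front edge. Bystander, to be left alone. Origin: centre of its underside.
- pipette_bulb: Dark red rubber pipette filler, 55 x 75 x 55 mm, lying on the bench. Bystander, to be left alone. Origin: centre of its underside.
- spare_beaker: Empty 100 ml glass beaker, 51 x 53 x 72 mm high. Bystander, to be left alone. Origin: centre of its underside.
Mind the look-alikes: they are no part of the job. What is meant by the blue_tube is not green or pink, and is the smaller of those in its own colour.

How it is judged:
By the outcome, as a careful person would: the job done as asked, in the order asked, and still so for the second after the job is handed in, with the robot touching nothing.
It also fails if it takes over 128 s, if anything falls off the work surface, if the arm or the gripper's body presses on something with over 40 N, if the wrist force passes 120 N, or if a joint passes its speed limit or range.

## Working session

There is one attempt and no reset: what is moved stays moved. The work goes in short steps, each a Python script; the robot and the scene stay as the last script left them, time stands still between calls to the robot, and variables do not carry over. Pictures are saved under pics/ and viewed, at most 15 in all, crops included, and the job is handed in when it is done.

```bash
mkdir -p pics; ls
python3 - <<'E'
from plant import robot
import cv2,numpy as np
print(robot.nose_length, robot.sense())
for n in ("scene","top"):
    f=robot.grab_frame(n); cv2.imwrite(f"pics/{n}0.png",f["image"][:,:,::-1]); np.savez(f"{n}0.npz",**f)
    print(n,f["fx"],f["fy"],f["cx"],f["cy"],f["R"],f["t"],(f["range_z"]>0).mean())
E
```

```text
pics
0.011 {'t': 0.0, 'joint_pos': array([-1.27891161,  0.46947464, -0.04861164,  1.53373727,  0.02409143,
        1.14099902, -0.08228605]), 'joint_velocities': array([ 0.00073791, -0.00037969, -0.00011282,  0.00037762,  0.00079906,
       -0.00096643,  0.00040993]), 'effort': array([-2.35825501e-04, -5.10299635e+01, -4.68709634e-02, -2.37722093e+01,
        1.06342445e-02,  7.46630161e-03, -4.53307578e-06]), 'tcp_pos': array([0.21262916, 0.64001858, 0.24122072]), 'tcp_rot': array([-3.13956064e+00,  6.08586695e-05,  2.82086584e+00]), 'wrist_force': array([-0.50996622, -0.48733091, -0.02280758]), 'torque': array([ 0.00621402, -0.03449058,  0.025094  ]), 'gripper_force': 0.0, 'opening': 0.9997371533377326}
scene 596.5361281177387 596.5361281177387 308.5689978915137 244.94567341739693 [[ 0.82835891 -0.56007126  0.01190362]
 [-0.21249325 -0.33380169 -0.91838067]
 [ 0.51833207  0.75821937 -0.39551896]] [-0.42348717  0.17169217  1.15091768] 0.99615234375
top 545.7827379328384 545.7827379328384 321.8105913110744 235.71816510224187 [[-0.01997248 -0.99979983 -0.00118501]
 [-0.97649634  0.01976134 -0.21462617]
 [ 0.21460663 -0.00312946 -0.97669555]] [0.08515692 0.54409028 1.21894577] 0.9961328125
```

View pics/top0.png

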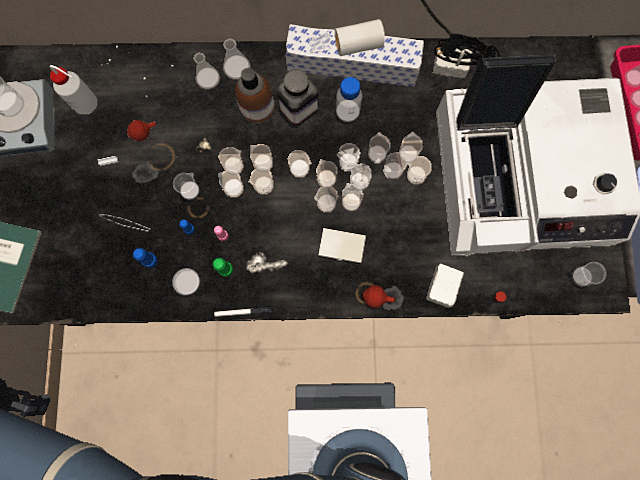

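View pics/scene0.png

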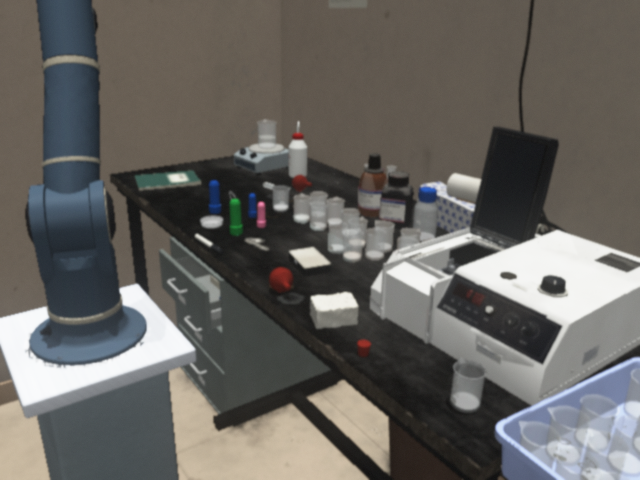

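Top view: the case is at (342,245), the foam block at (445,285), the dish at (186,281) and the stopper at (501,297).
Candidates for the blue tube are blue (145,257), which is large, blue (187,227), which is small, green (222,267) and pink (221,233). I choose the blue one at (187,227). Red bulbs at (375,296) and (140,130) could be taken for the stopper. I'll check with close crops.

```bash
cat > h.py <<'E'
import numpy as np,cv2
def load(n): return dict(np.load(n))
def ray(f,u,v,z):
    "cast pixel(s) onto plane at height z"
    R,t=f["R"],f["t"]; c=-R.T@t
    d=np.stack([(np.asarray(u,float)-f["cx"])/f["fx"],(np.asarray(v,float)-f["cy"])/f["fy"],np.ones_like(np.asarray(u,float))],-1)@R
    return (c+d*((z-c[2])/d[...,2])[...,None])
def cloud(f):
    v,u=np.mgrid[:480,:640]; Z=f["range_z"]
    P=np.stack([(u-f["cx"])/f["fx"]*Z,(v-f["cy"])/f["fy"]*Z,Z],-1)
    return (P-f["t"])@f["R"]
E
python3 - <<'E'
from h import *
f=load("top0.npz"); im=f["image"][:,:,::-1]; P=cloud(f)
a=cv2.resize(im[190:330,90:400],None,fx=2.55,fy=2.55,interpolation=cv2.INTER_CUBIC)
cv2.imwrite("pics/crop1.png",a)
for n,(u,v) in dict(case=(342,245),foam=(446,283),dish=(186,281),small=(187,224),big=(143,254),stop=(501,296),metal=(262,264),metal2=(280,265),bulb=(375,296),pen=(235,312),bench=(300,280),beak=(326,200),beak2=(352,195),beak3=(262,180),green=(220,265),pink=(220,231),bk4=(590,273)).items(): print(n,P[v,u].round(3))
# height map near target
Q=P[200:290:6,240:300:6]; print((Q[...,2]*1000).round().astype(int))
E
```

```text
case [0.53  0.026 0.023]
foam [ 0.431 -0.213  0.041]
dish [0.451 0.398 0.021]
small [0.579 0.39  0.064]
big [0.504 0.48  0.092]
stop [ 0.4   -0.344  0.025]
metal [0.491 0.22  0.001]
metal2 [ 0.488  0.177 -0.   ]
bulb [ 0.403 -0.045  0.053]
pen [0.376 0.283 0.011]
bench [ 0.451  0.129 -0.001]
beak [0.647 0.062 0.01 ]
beak2 [ 0.657 -0.002  0.014]
beak3 [0.703 0.221 0.006]
green [0.474 0.304 0.099]
pink [0.56  0.312 0.066]
bk4 [ 0.452 -0.567  0.01 ]
[[-4  5  1  0  4  0 -1  2 -2  2]
 [ 3  2 -3 -3 -3 -7 -2  0  5 -4]
 [ 3 -3  5 -1 -4  3  2  0  3 -1]
 [ 0 -3  1  0  0 -2  4 -2 -2 -1]
 [-1  1 -1  2  0 -1 -6 -6  1  3]
 [ 4 -2  5  3  1  1 -1 -1  0  0]
 [ 1  4 -1  2  4  2 -3 -3 -1 -2]
 [ 0  2 -2 -1 -1  0  2  4 -1 -3]
 [ 1 -4 -2 -3 -7 -1 -6 -2  1  1]
 [ 1 -1 -5  0  0 -1 -5  1  1 -5]
 [-3 -3  4  5 -1  4  0  0  0 -1]
 [-5  0 -5 -5 -5 -1  0  0 -3  3]
 [ 2 -3  3  2  1  6  5 -1 -2  1]
 [ 3  1 -2  1 -1 -3  2 -3 -3  5]
 [ 0  2  2 -1 -5 -1 -2  0  1 -1]]
```

View pics/crop1.png

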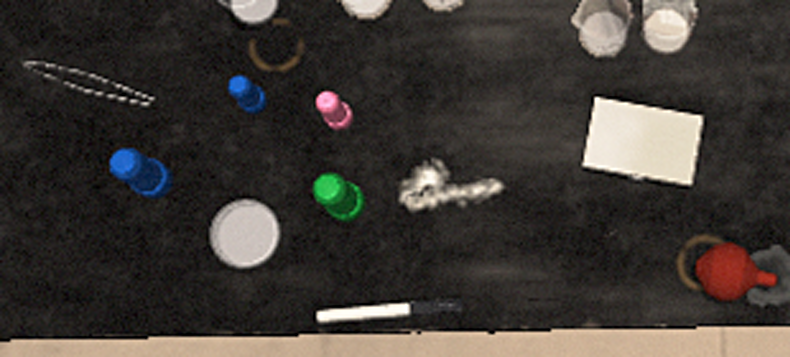

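The crop shows two blues. The one at crop (245,93) is the smaller (head at ~64 mm, against 92 mm for the other), so it is confirmed. The metal clamp is flat on the bench (height 0). Next I measure outlines.

```bash
cat >> h.py <<'E'
def blob(f,lo,hi,near,win=40):
    "HSV-range contour nearest to pixel"
    hsv=cv2.cvtColor(f["image"],cv2.COLOR_RGB2HSV); m=cv2.inRange(hsv,np.array(lo),np.array(hi))
    k=np.zeros_like(m); u,v=near; k[max(0,v-win):v+win,max(0,u-win):u+win]=255
    cs,_=cv2.findContours(m&k,cv2.RETR_EXTERNAL,cv2.CHAIN_APPROX_NONE)
    return max(cs,key=cv2.contourArea)[:,0,:]
def rect(f,c,z):
    "min-area rect of contour cast on plane z: centre, (long,short) mm, long-axis angle"
    p=ray(f,c[:,0],c[:,1],z)[:,:2].astype(np.float32)
    (cx,cy),(w,h),a=cv2.minAreaRect(p*1000)
    if w<h: w,h,a=h,w,a+90
    return np.array([cx,cy])/1000,(w,h),(np.deg2rad(a)+np.pi/2)%np.pi-np.pi/2
def circ(f,c,z):
    p=ray(f,c[:,0],c[:,1],z)[:,:2].astype(np.float32)*1000
    (x,y),(a,b),_=cv2.fitEllipse(p); return np.array([x,y])/1000,(a,b)
E
python3 - <<'E'
from h import *
f=load("top0.npz"); s=load("scene0.npz")
hsv=cv2.cvtColor(f["image"],cv2.COLOR_RGB2HSV)
for u,v in [(342,245),(446,283),(440,300),(186,281),(187,224),(190,230),(501,296)]: print((u,v),hsv[v,u])
hs=cv2.cvtColor(s["image"],cv2.COLOR_RGB2HSV)
for u,v in [(308,257),(334,297),(334,315),(211,221),(253,200),(364,343)]: print((u,v),hs[v,u])
W=((0,0,150),(179,70,255))
print("case",rect(f,blob(f,*W,(342,245),30),.024))
print("foam",rect(f,blob(f,*W,(446,285),26),.045))
print("dish",circ(f,blob(f,(0,0,110),(179,70,255),(186,281),22),.014))
B=((100,100,50),(130,255,255)); c=blob(f,*B,(187,227),16); print("tube",c.min(0),c.max(0))
R=blob(f,(0,100,60),(12,255,255),(501,296),15); print("stop",circ(f,R,.022),R.min(0),R.max(0))
E
```

```text
(342, 245) [ 21  33 229]
(446, 283) [ 21  16 248]
(440, 300) [ 25  12 255]
(186, 281) [ 12  16 201]
(187, 224) [108 203 127]
(190, 230) [110 176  58]
(501, 296) [  3 203 166]
(308, 257) [ 21  23 218]
(334, 297) [ 26   9 240]
(334, 315) [ 23  19 122]
(211, 221) [  0   0 201]
(253, 200) [111 189  89]
(364, 343) [  2 184 151]
case (array([0.52918512, 0.02685132]), (104.36727905273438, 69.34878540039062), np.float64(1.371211444695252))
foam (array([ 0.42717642, -0.21155249]), (86.28974151611328, 61.02339553833008), np.float64(-0.3638052486099639))
dish (array([0.45144919, 0.40084732]), (61.152740478515625, 62.42976379394531))
tube [179 219] [193 233]
stop (array([ 0.39987286, -0.34372549]), (23.463598251342773, 25.12327766418457)) [496 291] [506 301]
```

```bash
cat > r.py <<'E'
from plant import robot
from h import *
PI=np.pi
def wrap(a): return (a+PI)%(2*PI)-PI
def ori(yaw): return [PI,0,wrap(yaw)]
def grab(n,save):
    f=robot.grab_frame(n); np.savez(save+".npz",**f); return f
def png(f,save): cv2.imwrite(f"pics/{save}.png",np.ascontiguousarray(f["image"][:,:,::-1]))
def st():
    s=robot.sense(); print("t%.1f"%s["t"],s["tcp_pos"].round(4),s["tcp_rot"].round(3),"F",s["wrist_force"].round(1),"op %.3f gf %.1f"%(s["opening"],s["gripper_force"]))
W=((0,0,150),(179,70,255))
E
python3 - <<'E'
from r import *
for y in (2.778,-.364):
  for p in ([.427,-.2116,.02],[.56,.187,.02]): 
    for yy in (y,): print(yy,p,robot.inverse_kinematics(p,ori(yy)))
robot.goto([.52,.03,.28],ori(2.942)); st()
f=grab("wrist","w_case"); png(f,"w_case")
robot.goto([.40,-.2116,.25],ori(2.778)); st()
g=grab("wrist","w_foam")
cv2.imwrite("pics/w1.png",np.hstack([cv2.resize(x["image"][:,:,::-1],(400,300)) for x in (f,g)]))
E
```

```text
2.778 [0.427, -0.2116, 0.02] [ 0.0512384   0.51362931  0.40247182  2.19256042 -0.40848453  0.50579965
  1.97546078]
2.778 [0.56, 0.187, 0.02] [-0.49485876  0.60863639  0.1356273   1.9164934  -0.13252279  0.62495636
  0.93153028]
-0.364 [0.427, -0.2116, 0.02] [-0.30816554  0.67923691  0.90796298  2.2101733  -0.89907078  0.68492624
 -0.68696002]
-0.364 [0.56, 0.187, 0.02] [-1.01783322  0.81466158  0.90825832  1.94621828 -0.87991422  0.83940838
 -1.5518177 ]
t2.5 [0.5201 0.0311 0.2799] [ 3.141 -0.     2.944] F [0.6 0.  0.1] op 0.997 gf 0.0
t3.6 [ 0.4013 -0.2104  0.2502] [3.141e+00 1.000e-03 2.781e+00] F [ 0.6 -0.6  0.1] op 0.999 gf 0.0
```

View pics/w1.png

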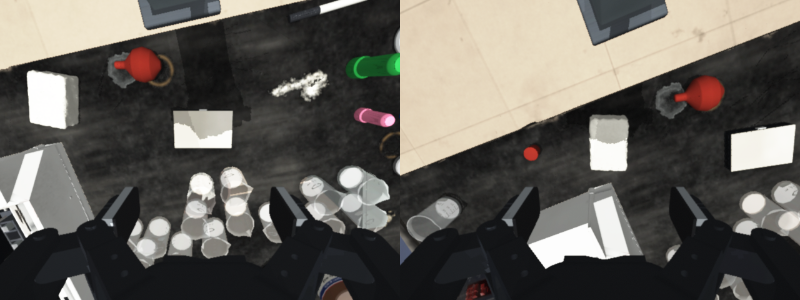

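The wrist views show the case at about (325,206) in the full frame and the foam at about (334,229), both partly in the gripper's shadow.

Run:
```python
from h import *
for n,p,z,win in (("w_case",(325,206),.024,60),("w_foam",(334,229),.045,55)):
    f=load(n+".npz"); h=cv2.cvtColor(f["image"],cv2.COLOR_RGB2HSV)
    for lo in (60,80,100,):
        c=blob(f,(0,0,lo),(179,80,255),p,win); print(n,lo,rect(f,c,z),c.min(0),c.max(0))
f=load("top0.npz")
for lo in(90,120,180,200):
  print(rect(f,blob(f,(0,0,lo),(179,70,255),(342,245),30),.024)); print(" ",rect(f,blob(f,(0,0,lo),(179,70,255),(446,285),26),.045))
```

```text
w_case 60 (array([0.52847089, 0.02630858]), (107.9815673828125, 71.25968170166016), np.float64(1.374725352595557)) [277 174] [374 237]
w_case 80 (array([0.52829749, 0.02543213]), (105.74629974365234, 71.25845336914062), np.float64(1.374725352595557)) [277 174] [372 237]
w_case 100 (array([0.5288266 , 0.02534288]), (104.64331817626953, 70.18567657470703), np.float64(1.374725352595557)) [277 175] [372 237]
w_foam 60 (array([ 0.42581418, -0.22406876]), (103.16094207763672, 91.8087387084961), np.float64(-0.3590098275931126)) [279 183] [369 283]
w_foam 80 (array([ 0.42498618, -0.21334134]), (92.22899627685547, 62.06440734863281), np.float64(-0.35800821270713357)) [302 184] [366 274]
w_foam 100 (array([ 0.42486533, -0.21367758]), (92.13711547851562, 61.34650802612305), np.float64(-0.3606094553018693)) [302 184] [365 274]
(array([0.52839996, 0.02678331]), (105.39373779296875, 71.7511978149414), np.float64(1.369906762077222))
  (array([ 0.42601752, -0.2089863 ]), (91.21190643310547, 67.10958099365234), np.float64(-0.3835601781020088))
(array([0.52923706, 0.02674623]), (104.8807601928711, 69.4922103881836), np.float64(1.3712045204764176))
  (array([ 0.4264407 , -0.21127956]), (87.6122817993164, 62.42664337158203), np.float64(-0.3979096895295182))
(array([0.52944403, 0.02739689]), (102.34073638916016, 68.78832244873047), np.float64(1.37307219534889))
  (array([ 0.42719336, -0.21128281]), (86.62993621826172, 59.23024368286133), np.float64(-0.35166829141609135))
(array([0.52936945, 0.02741241]), (102.31574249267578, 68.6363525390625), np.float64(1.3712193010204672))
  (array([ 0.42781305, -0.21162384]), (85.15216827392578, 58.87405014038086), np.float64(-0.3538402324431056))
```

```bash
cat >> r.py <<'E'
CASE=np.array([.529,.0265]); CY=-.199
def incase(a,b): "world xy of case coords"; c,s=np.cos(CY),np.sin(CY); return CASE+np.array([c*a-s*b,s*a+c*b])
def tocase(p): c,s=np.cos(CY),np.sin(CY); d=np.asarray(p)[:2]-CASE; return np.array([c*d[0]+s*d[1],-s*d[0]+c*d[1]])
def pick(xy,zg,yaw,op,strength,zhi=.15,o=None):
    o=ori(yaw) if o is None else o
    robot.goto([*xy,zhi],o); robot.grip(op)
    hit=robot.move_straight([*xy,zg],.12,contact_N=6); print("hit",hit); st()
    robot.grip(0.,strength); st()
E
python3 - <<'E'
from r import *
pick((.427,-.2122),.016,2.784,1.,40,.12)
robot.move_straight([.427,-.2122,.13],.15); st()
p=incase(0,.164); print(p)
robot.goto([*p,.10],ori(PI+CY)); st()
print(robot.move_straight([*p,.019],.1))
print(robot.move_straight([*p,.012],.03,contact_N=4)); st()
E
```

```text
hit False
t5.5 [ 0.4274 -0.2125  0.0165] [-3.142e+00  1.000e-03  2.784e+00] F [0.9 0.1 0. ] op 0.997 gf 0.0
t5.8 [ 0.4276 -0.2124  0.0168] [3.141e+00 2.000e-03 2.784e+00] F [-0.6  0.9  5.2] op 0.738 gf 44.2
t6.8 [ 0.4264 -0.2117  0.1293] [ 3.142e+00 -2.000e-03  2.784e+00] F [-0.8 -0.1 -1.2] op 0.737 gf 43.7
[0.56142102 0.18726342]
t8.3 [0.5618 0.1849 0.1002] [-3.141e+00  1.000e-03  2.939e+00] F [ 0.7 -0.8 -0.7] op 0.739 gf 43.7
False
True
t9.5 [0.5626 0.1877 0.0166] [3.140e+00 2.000e-03 2.943e+00] F [-0.9 -0.   3.6] op 0.733 gf 44.6
```

Run:
```python
from r import *
robot.grip(1.); s=robot.sense()["tcp_pos"]
robot.move_straight([s[0],s[1],.15],.15)
robot.goto([.44,.30,.30],ori(PI+CY)); st()
f=grab("wrist","w2"); t=grab("top","t2"); png(f,"w2"); png(t,"t2")
```

```text
t11.8 [0.4402 0.299  0.2989] [-3.14  -0.     2.941] F [ 0.1 -0.  -0.2] op 1.000 gf 0.0
```

View pics/w2.png

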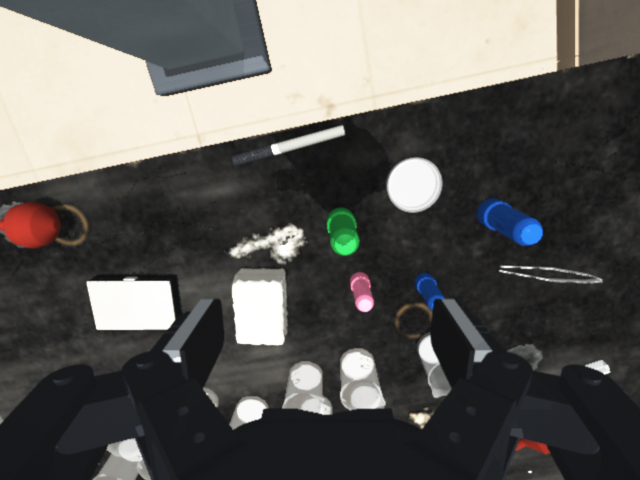

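View pics/t2.png

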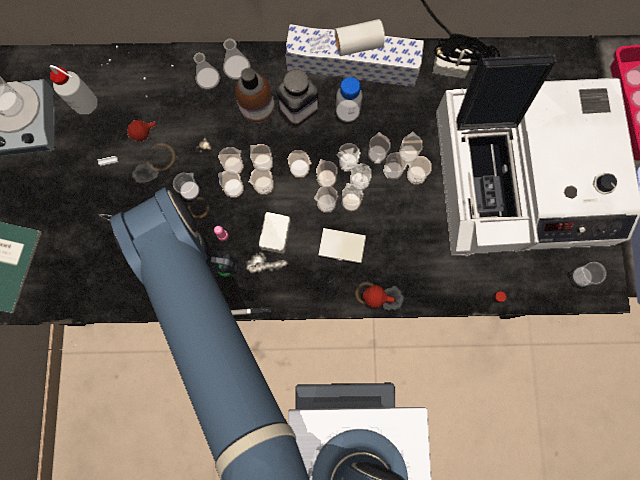

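Wrist view: block (260,308), case (132,305), dish (414,185), small tube (430,290). Top view: block (274,232), beside the case (342,245). The block stands on the left as wanted, so I measure the placing and the dish.

Run:
```python
from r import *
f=load("w2.npz");t=load("t2.npz")
def rep(n,r): print(n,"case-frame mm",(tocase(r[0])*1000).round(1),np.round(r[1],1),"ang-CY %.3f"%(wrap(2*(r[2]-CY))/2), r[0].round(4))
for lo in (120,150,180):
    rep("top block",rect(t,blob(t,(0,0,lo),(179,70,255),(274,232),24),.045)); rep("top case",rect(t,blob(t,(0,0,lo),(179,70,255),(342,245),28),.024))
    rep("w block",rect(f,blob(f,(0,0,lo),(179,70,255),(260,307),42),.045)); rep("w case",rect(f,blob(f,(0,0,lo),(179,70,255),(132,305),52),.024))
print("dish",circ(f,blob(f,(0,0,140),(179,70,255),(414,185),36),.015))
h=cv2.cvtColor(f["image"],cv2.COLOR_RGB2HSV)
# tube: cap disk & lower disc
s=load("top0.npz"); a=cv2.resize(s["image"][205:245,165:210,::-1],None,fx=9,fy=9,interpolation=cv2.INTER_NEAREST); b=cv2.resize(s["image"][280:315,480:520,::-1],(400,350),interpolation=cv2.INTER_NEAREST)
c=load("scene0.npz"); d=cv2.resize(c["image"][180:230,230:275,::-1],(324,360),interpolation=cv2.INTER_NEAREST)
cv2.imwrite("pics/tube.png",np.hstack([a,d]))
```

```text
top block case-frame mm [  1.2 163.9] [86.7 62.1] ang-CY -0.006 [0.5625 0.187 ]
top case case-frame mm [0.2 0.3] [104.9  69.5] ang-CY 1.570 [0.5292 0.0267]
w block case-frame mm [ -6.6 165.6] [102.4  65. ] ang-CY -0.003 [0.5553 0.1902]
w case case-frame mm [-0.9 -0.8] [105.3  71.9] ang-CY -1.569 [0.5279 0.0259]
top block case-frame mm [  1.  163.8] [86.5 60.9] ang-CY -0.016 [0.5624 0.1869]
top case case-frame mm [0.3 0.3] [104.2  69. ] ang-CY 1.565 [0.5294 0.0267]
w block case-frame mm [ -0.3 164.8] [89.5 61.8] ang-CY -0.004 [0.5613 0.1881]
w case case-frame mm [-0.9 -0.7] [104.8  71.9] ang-CY -1.569 [0.5279 0.026 ]
top block case-frame mm [  1.4 164.4] [85.8 59.8] ang-CY -0.016 [0.5629 0.1873]
top case case-frame mm [0.3 0.9] [102.4  68.8] ang-CY 1.570 [0.5294 0.0274]
w block case-frame mm [ -0.3 164.4] [86.8 60.5] ang-CY 0.002 [0.5612 0.1877]
w case case-frame mm [-0.9 -0.7] [104.4  71.9] ang-CY -1.569 [0.5279 0.026 ]
dish (array([0.44979523, 0.39904199]), (62.49897003173828, 63.02995300292969))
```

View pics/tube.png

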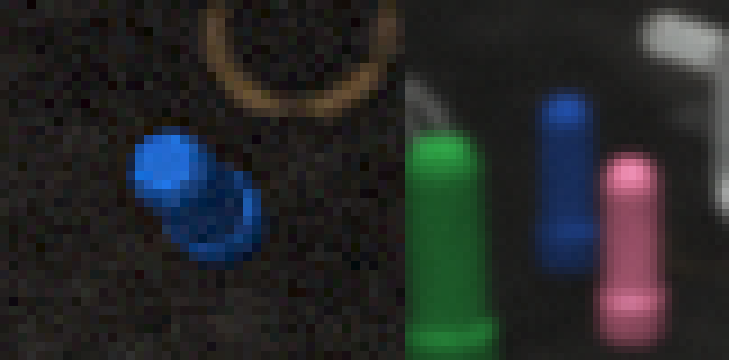

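The block stands within about 1 mm of its target. In the crop the tube has a narrower body on a wider foot. Now the dish: I find the bench by contact first, then grip.

Run:
```python
from r import *
s=load("top0.npz")
print("tube top",ray(s,183.1,222.8,.068)[:2],"foot ring",ray(s,188.3,228.5,.015)[:2])
d=(.4505,.3998); o=ori(PI/2+CY); b=incase(.0005,.164)
for p in ([*d,.01],[*b,.06]): print(robot.inverse_kinematics(p,o), robot.inverse_kinematics(p,ori(-PI/2+CY)))
robot.goto([*d,.12],o); robot.grip(.86); robot.move_straight([*d,.022],.12)
print(robot.move_straight([*d,.001],.03,contact_N=4)); st()
```

```text
tube top [0.58122069 0.39784763] foot ring [0.57993049 0.39837361]
[-1.28624078  0.75018749  0.69570776  1.91358622 -0.70543867  0.73954744
 -0.37530539] [-0.97246702  0.64588878  0.24045685  1.89519502 -0.24612767  0.6289697
  2.36390682]
[-0.92999192  0.66986754  0.75610661  1.92135416 -0.63257023  0.80454719
 -0.02210056] [ 0.05946899  0.6342997  -0.61890153  1.862053    0.49758121  0.8042319
  2.12087167]
True
t15.0 [0.4502 0.3997 0.0023] [-3.141e+00  1.000e-03  1.372e+00] F [-1.1 -0.7  6.1] op 0.862 gf 2.8
```

Run:
```python
from r import *
p=robot.sense()["tcp_pos"]; robot.move_straight([.4505,.3998,.0085],.05); st()
robot.grip(0.,30); st(); z0=robot.sense()["tcp_pos"][2]
robot.move_straight([.4505,.3998,.14],.12); st()
b=incase(.0005,.164); o=ori(PI/2+CY)
robot.goto([*b,.13],o); st()
robot.move_straight([*b,z0+.045+.006],.1)
print(robot.move_straight([*b,z0+.041],.02,contact_N=3)); st()
f=grab("wrist","w3"); png(f,"w3")
```

```text
t15.3 [0.4507 0.3999 0.0087] [-3.141e+00  1.000e-03  1.372e+00] F [-0.2 -0.3  0. ] op 0.861 gf 0.0
t15.6 [0.4504 0.3998 0.0087] [-3.140e+00  1.000e-03  1.372e+00] F [-0.8 -0.7  4. ] op 0.665 gf 31.9
t16.8 [0.4499 0.3995 0.1392] [-3.140e+00  3.000e-03  1.372e+00] F [-0.7  0.7 -1.6] op 0.666 gf 32.1
t17.8 [0.5614 0.1892 0.1296] [-3.140e+00 -1.000e-03  1.374e+00] F [-0.8  0.1 -0.3] op 0.665 gf 32.1
True
t19.0 [0.5623 0.1874 0.0535] [ 3.141e+00 -1.000e-03  1.372e+00] F [-0.6  0.2  4.7] op 0.663 gf 32.6
```

View pics/w3.png

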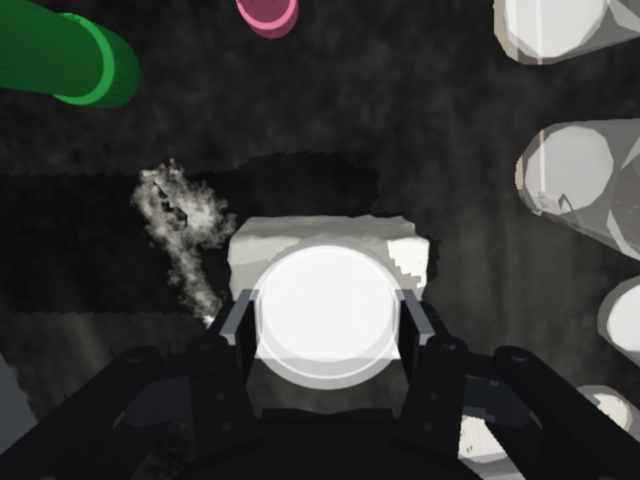

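The picture shows the dish in the jaws, resting on the block (dish centre at about (327,315)). I release it, check, and fetch the tube.

Run:
```python
from r import *
robot.grip(.9); p=robot.sense()["tcp_pos"]
robot.move_straight([p[0],p[1],.15],.15)
tb=(.5806,.398); o=ori(PI/2+CY)
robot.goto([.50,.33,.28],ori(PI+CY)); f=grab("wrist","w4"); t=grab("top","t4")
robot.goto([*tb,.14],o); st()
cv2.imwrite("pics/w4.png",np.hstack([f["image"][100:400,0:400,::-1],cv2.resize(t["image"][195:285,220:340,::-1],(400,300))]))
```

```text
t22.5 [0.5808 0.3975 0.1401] [3.141 0.    1.372] F [-0.1  0.1  0.4] op 0.902 gf 0.0
```

View pics/w4.png

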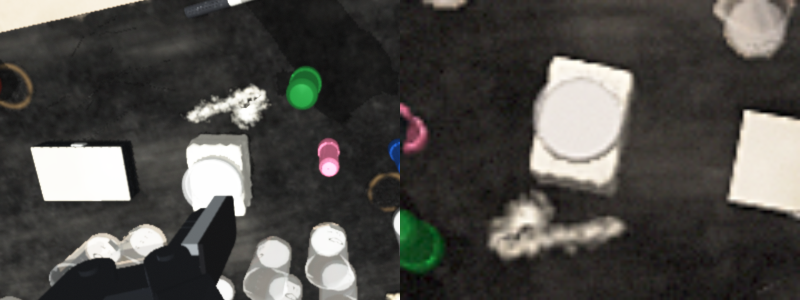

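Run:
```python
from r import *
t=load("t4.npz"); 
for u,v in((273.2,230.8),(273.0,230.6)): print("dish",(tocase(ray(t,u,v,.060))*1000).round(1))
for lo in(90,120,150): 
  c=blob(t,(0,0,lo),(179,70,255),(274,232),24); r=rect(t,c,.045); print((tocase(r[0])*1000).round(1),r[1],r[2]-CY)
g=cv2.cvtColor(t["image"],cv2.COLOR_RGB2GRAY)
E=cv2.HoughCircles(cv2.resize(g[205:260,245:305],None,fx=6,fy=6,interpolation=cv2.INTER_CUBIC),cv2.HOUGH_GRADIENT,1,200,param1=60,param2=15,minRadius=75,maxRadius=95)
print(E)
if E is not None:
  u,v=E[0,0,:2]; print((tocase(ray(t,245+(u-2.5)/6,205+(v-2.5)/6,.060))*1000).round(1))
```

```text
dish [ -1.9 164.3]
dish [ -1.5 164.9]
[ -0.9 165.8] (92.0152587890625, 68.35116577148438) -0.0007080533000605738
[  1.2 166.4] (87.56471252441406, 65.92743682861328) 0.01681767720153199
[  1.4 165.8] (86.56463623046875, 63.62004089355469) 0.0015942494623130687
[[[167.5 155.5  78.8]]]
[ -1.5 166.1]
```

The dish is within about 2 mm of the block's middle. Tube next.

Run:
```python
from r import *
tb=(.5806,.398); o=ori(PI/2+CY)
robot.grip(.6); print(robot.move_straight([*tb,.034],.1,contact_N=6)); st()
robot.grip(0.,25); st(); z0=robot.sense()["tcp_pos"][2]
robot.move_straight([*tb,.19],.15); st()
p=incase(.0,.092)
robot.goto([*p,.19],o); st()
robot.move_straight([*p,z0+.008],.1)
print(robot.move_straight([*p,z0-.004],.02,contact_N=2.5)); st()
f=grab("wrist","w5"); png(f,"w5")
```

```text
False
t24.0 [0.5812 0.3982 0.0349] [ 3.140e+00 -1.000e-03  1.372e+00] F [0.5 0.3 1. ] op 0.603 gf 0.0
t24.4 [0.5808 0.3982 0.0347] [ 3.141e+00 -1.000e-03  1.372e+00] F [-0.6  1.1  4. ] op 0.253 gf 24.6
t25.6 [0.5799 0.3978 0.1887] [-3.140e+00  2.000e-03  1.372e+00] F [-0.1  0.5 -0.6] op 0.257 gf 24.4
t26.7 [0.5477 0.1187 0.1899] [ 3.141e+00 -1.000e-03  1.375e+00] F [ 0.4  0.5 -0.4] op 0.254 gf 24.4
True
t28.8 [0.5473 0.1168 0.0347] [-3.141 -0.     1.372] F [-1.1 -0.1  5.7] op 0.255 gf 25.0
```

View pics/w5.png

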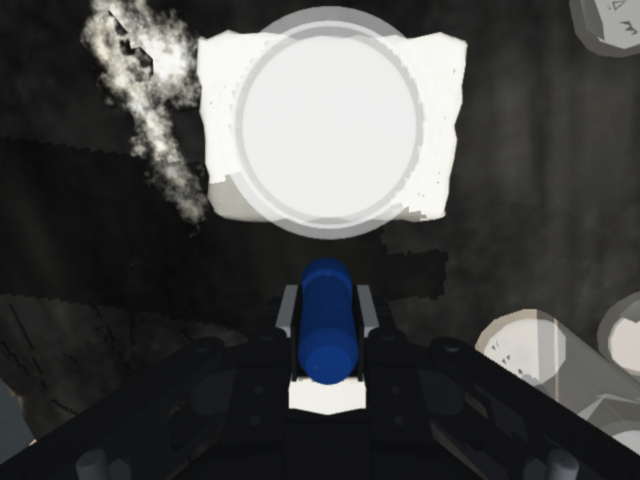

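The tube stands upright in the gap, foot on the bench at (328,275) and top at (328,360), block above it. I release it and survey the stopper.

Run:
```python
from r import *
robot.grip(.5); p=robot.sense()["tcp_pos"]
robot.move_straight([p[0],p[1],.20],.15)
robot.goto([.45,.0,.27],ori(PI+CY)); 
f=grab("wrist","w6"); png(f,"w6")
robot.goto([.37,-.33,.24],ori(PI+CY)); st()
g=grab("wrist","w7"); t=grab("top","t7")
P=cloud(load("top0.npz")); print([P[v,u].round(3) for u,v in ((452,245),(500,243),(540,245),(470,240))])
R=((0,100,50),(12,255,255))
hs=cv2.inRange(cv2.cvtColor(g["image"],cv2.COLOR_RGB2HSV),*map(np.array,R)); cs,_=cv2.findContours(hs,0,2)
for c in cs:
    if cv2.contourArea(c)>60:
        c=cv2.convexHull(c)[:,0]; u=c.mean(0); print(u,cv2.contourArea(c),circ(g,c,.024)); 
print("block top",rect(t,blob(t,*W,(274,232),24),.045))
png(g,"w7")
```

```text
t33.0 [ 0.3709 -0.329   0.2398] [ 3.141 -0.     2.945] F [0.7 0.7 1. ] op 0.502 gf 0.0
[array([ 0.521, -0.234,  0.039]), array([ 0.51 , -0.325,  0.108]), array([ 0.513, -0.433,  0.061]), array([ 0.523, -0.264,  0.087])]
[200.         448.44444444] 137.0 (array([ 0.64283929, -0.54617859]), (13.696118354797363, 32.15635299682617))
[317.57894737 234.26315789] 490.0 (array([ 0.39884592, -0.34474609]), (25.033966064453125, 28.081676483154297))
[605.71428571 186.85714286] 2886.5 (array([ 0.40613681, -0.04436398]), (53.31287384033203, 98.24762725830078))
block top (array([0.56309033, 0.18858324]), (86.92855072021484, 63.86410140991211), np.float64(-0.1903594257675012))
```

View pics/w6.png

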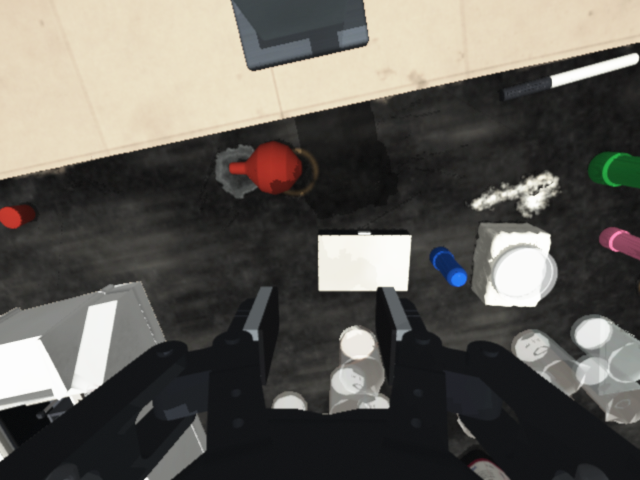

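View pics/w7.png

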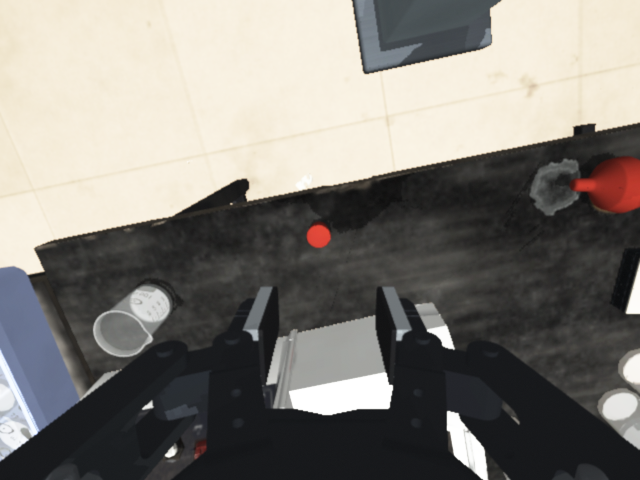

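Picture w6: the tube (foot (438,256), top (459,280)) stands between case and block, all upright. Picture w7: the stopper at (318,235) is free, with the beaker at (135,320) well clear. I measure the tube's actual position, then fetch the stopper.

Run:
```python
from r import *
f=load("w6.npz")
print("tube top",(tocase(ray(f,459,280,.066))*1000).round(1),"foot",(tocase(ray(f,439,256,.008))*1000).round(1))
c=blob(f,(100,100,40),(130,255,255),(448,267),30); print(c.min(0),c.max(0))
for lo in(140,):print("case",(tocase(rect(f,blob(f,(0,0,lo),(179,70,255),(364,262),51),.024)[0])*1000).round(1))
s=(.3995,-.344); o=ori(PI+CY)
robot.goto([*s,.10],o); print(robot.move_straight([*s,.0155],.1,contact_N=5)); st()
robot.grip(0.,20); st()
robot.move_straight([*s,.15],.12); st(); g=grab("wrist","w8"); cv2.imwrite("pics/w8.png",g["image"][150:450,170:470,::-1])
```

```text
tube top [ 2.4 92.5] foot [-2.6 89. ]
[430 247] [467 286]
case [-1.4 -1.2]
False
t34.8 [ 0.3999 -0.3444  0.0162] [-3.141e+00  1.000e-03  2.943e+00] F [0.3 0.6 0. ] op 0.502 gf 0.0
t35.1 [ 0.4    -0.3442  0.0161] [-3.141e+00  1.000e-03  2.943e+00] F [0.7 1.3 6. ] op 0.269 gf 19.5
t36.3 [ 0.3991 -0.3436  0.1493] [ 3.141e+00 -1.000e-03  2.943e+00] F [-0.1 -0.6 -0.1] op 0.265 gf 19.6
```

View pics/w8.png

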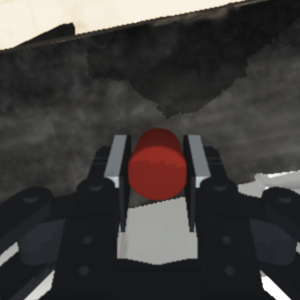

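The stopper is held upright between the pads (crop (157,165)). Placing it.

Run:
```python
from r import *
o=ori(PI+CY); p=incase(-.0555,.0918)
robot.goto([.45,-.05,.2],o); robot.goto([*p,.15],o)
robot.move_straight([*p,.024],.1)
print(robot.move_straight([*p,.0125],.02,contact_N=2.)); st()
robot.grip(.42); st()
q=robot.sense()["tcp_pos"]; robot.move_straight([q[0],q[1],.20],.1)
robot.goto([.45,-.12,.30],o); f=grab("wrist","w9"); t=grab("top","t9"); s=grab("scene","s9"); st()
cv2.imwrite("pics/fin.png",np.hstack([cv2.resize(t["image"][190:310,220:390,::-1],(425,300)),cv2.resize(s["image"][180:300,180:330,::-1],(375,300))]))
```

```text
True
t40.2 [0.4929 0.1277 0.016 ] [ 3.141 -0.     2.943] F [-1.8  0.1  5.2] op 0.266 gf 19.9
t40.5 [0.4922 0.1276 0.0155] [-3.141e+00 -1.000e-03  2.943e+00] F [-0.4 -0.1 -0.8] op 0.421 gf 0.0
t43.7 [ 0.4504 -0.1181  0.2994] [-3.140e+00 -1.000e-03  2.946e+00] F [-1.   0.6  0. ] op 0.420 gf 0.0
```

View pics/fin.png

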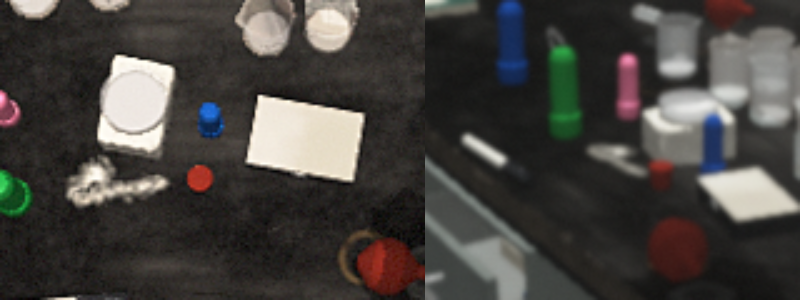

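All the pieces stand as wanted: block and dish at (137,105), tube (209,120), stopper (200,178), case (305,138). One last numeric check before I hand it in.

Run:
```python
from r import *
t=load("t9.npz"); mm=lambda x:(tocase(x)*1000).round(1)
r=rect(t,blob(t,*W,(274,232),24),.045); print("block",mm(r[0]),r[1],"ang %.3f"%(r[2]-CY))
print("case",mm(rect(t,blob(t,*W,(342,245),28),.024)[0]))
c=blob(t,(0,100,50),(12,255,255),(300,261),10); print("stopper",mm(circ(t,c,.022)[0]),circ(t,c,.022)[1])
c=blob(t,(100,100,50),(130,255,255),(304,238),13); print("tube px",c.min(0),c.max(0))
h=cv2.inRange(cv2.cvtColor(t["image"],cv2.COLOR_RGB2HSV),np.array((100,100,110)),np.array((130,255,255)));h[:, :290]=0;h[:,318:]=0;h[:225]=0;h[255:]=0
v,u=np.nonzero(h); print("tube bright",u.mean(),v.mean(),mm(ray(t,u.mean(),v.mean(),.066)))
t0=load("top0.npz")
for n,(x,y) in dict(bulb=(375,296),pen=(235,312),bk=(590,273)).items():
    print(n,np.abs(t["image"][y-14:y+12,x-22:x+22].astype(int)-t0["image"][y-14:y+12,x-22:x+22]).mean().round(1))
a=cv2.resize(t["image"][222:252,288:322,::-1],(544,480),interpolation=cv2.INTER_NEAREST); cv2.imwrite("pics/tubefin.png",a)
```

```text
block [  1.4 165.8] (86.56341552734375, 63.673973083496094) ang -0.000
case [0.2 0.4]
stopper [-54.9  92.7] (24.476913452148438, 24.909530639648438)
tube px [299 231] [309 244]
tube bright 303.6142857142857 235.84285714285716 [-2.4 91.4]
bulb 14.1
pen 4.5
bk 3.6
```

View pics/tubefin.png

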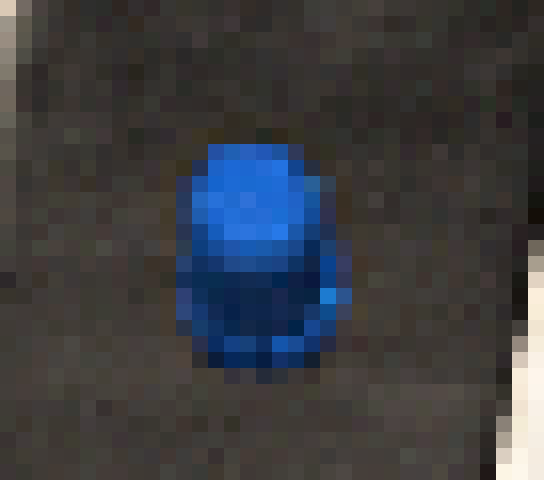

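```bash
python3 -c "
from plant import robot
print(robot.close_job())"
```

```text
the job is handed in; nothing more can be done
None
```

The sample station is set out and the job handed in after about 44 s of robot time: block, dish, tube and stopper each measured within about 2 mm of target, and the pen, pipette filler and beaker were not touched.

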